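# Raise a bearing on a cam lifter and hold it up

### The job

Pull the bearing tray of the lifting fixture straight out by its upright post, all the way to its stop, so that the bearing stands over the lift pad. Then swing the fixture's cam lever up and back to the point where the pad has lifted the bearing highest, no further, and keep holding the lever there: the program finishes with the lever still in the hand, because its spring pulls it back when let go. Do not disturb the tools lying around.

Things in the scene. Friction and masses are not known exactly. Their poses are not given: they have to be found in the camera images.
- fixture: lifting fixture fixed to the bench, left of the big red vice: dark base plate, grey housing at its back (x +47 to +140 mm, 126 mm wide, top 75 mm above the bench) that the tray slides into, cam lever at its left. Origin on the bench below the lift pad's centre; x to its back (tray is pulled along -x), y to the lever side, z up. Turned up to 0.25 rad about the vertical.
- tray (a joint): travel of the bearing tray in m: 0 fully inside the housing (as it starts), 0.09 fully out at its stop, sliding along the fixture's -x; rail friction about 2.5 N. It stays where it is left.
- tray_post (a point): point on the axis of the tray's upright black pull post: a vertical round bar, 18 mm diameter, 50 mm tall, at the middle of the tray's front edge. The post's top is 99 mm and this point 74 mm above the bench. It moves with the tray: at fixture x = +22 mm when closed, -68 mm when out.
- bearing: steel ball bearing, 84 mm outer diameter, 16 mm thick, lying flat in the tray between four short pins; origin at the centre of its underside, 40 mm above the bench while it lies in the tray. With the tray fully out it is centred over the lift pad.
- lift_pad (a point): centre of the top face of the round lift pad (52 mm diameter), 38.5 mm above the bench when down and 52.5 mm at the highest lift. It rises through the tray's open floor and carries the bearing up by about 12 mm.
- lifter (a joint): height of the lift pad above its lowest position, m: 0 with the lever at rest, 0.014 at the highest lift; driven by the lever's cam.
- lever (a joint): cam lever's angle, rad. 0 at rest: leaning to the robot (fixture -x), 50 degrees above level; grows as it swings up and back (fixture +x), stop at 1.9. The cam is an eccentric disc: lift grows until 1.22 (lever 30 degrees back beyond upright), the highest point, and falls beyond it. A spring pulls the lever back to rest from all angles, about 2 to 6 N at the knob.
- lever_knob (a point): centre of the black barrel-shaped knob at the lever's end, 120 mm from the hinge axis: 28 mm diameter, 28 mm long, its axis and flat end faces along the fixture's y (pinch the flat ends from above; the lever then turns between the fingers). It moves in the plane y = +117 mm of the fixture.
- lever_hinge (a point): point on the lever's hinge axis, in the lever's plane, 50 mm above the bench; the axis runs along the fixture's y. It is fixed to the fixture.
- masking_tape: roll of white masking tape, 80 mm diameter, 24 mm high, lying flat; to be left alone. Origin below its centre.
- screwdriver: screwdriver with orange handle, 207 mm long; to be left alone. Origin below its centre.
- brass_brush: brass wire brush with wooden handle, 133 mm long, 35 mm high; to be left alone. Origin below its centre.
- feeler_gauge: steel feeler gauge, 109 x 49 x 10 mm, in front of the fixture; to be left alone. Origin below its centre.

How it is judged:
By the outcome, as a careful person would: the job done as asked, in the order asked, and still so for the second after the job is handed in, while the arm keeps its last pose, push and grip.
It also fails if it takes over 51 s, if anything falls off the work surface, if the arm or the gripper's body presses on something with over 40 N, if the wrist force passes 120 N, or if a joint passes its speed limit or range.

### The arm

A 6-joint arm with a two-finger parallel gripper is mounted at the origin on a cart in front of the work surface, level with it; the furniture and walls round the work are solid. World frame = base frame: x ahead of the robot, y to its left, z up, the work surface at z = 0. Lengths are in m, angles in rad, forces in N, time in s.
With the tool pointing down it reaches from about 0.3 to 0.875 m from the base axis. Payload 6.4 kg.
Tool frame: the origin (TCP) lies at the very end of the fingers, on their centre line; the grasp point (between the pads) lies 19 mm behind it; z points along the fingers, y is the line along which they close (so a half turn about z gives the same grasp; the last joint's range is limited). The gripper opens to 88 mm and grips with 3 to 60 N. Pads are 18 mm wide; open, the fingers measure 123 mm over their backs; the gripper's body (75 mm by 187 mm) begins 45 mm behind the grasp point.
Start: joints at [-1.538, 0.181, 1.607, -0, 1.354, -0.206], TCP at [0.136, -0.559, 0.239] pointing down, gripper open.
Joint ranges: [-2.99, 2.99], [-0.89, 2.07], [0.3, 2.58], [-1.14, 4.28], [0, 2.63], [-3.12, 3.12]. Speed limits (rad/s): [2.57, 2.57, 3.01, 3.14, 3.14, 3.14].

### API

Orientations are given as a unit quaternion [x, y, z, w].
In Python, from plant import env gives the robot as it stands.
- The arm moves only by the shell command python3 -m creep 'ROWS'. ROWS is JSON, a list of rows, each a list of 3 entries, a list of its own where there are three numbers: the shift along the tool's x, y, z in mm, then the turn, a rotation vector about the tool's x, y, z in rad, then the opening in per cent of the stroke, from 0 (shut) to 100 (fully open). In form: [[[dx, dy, dz], [wx, wy, wz], gripper], ...]. A call has 1 to 12 rows; each row is the pose to reach, as a shift and turn from the pose commanded when the call began, along the tool's axes at that moment; what a row does not reach only later rows make up. A row lasts 1/12 s, in which the tool goes at most 41.7 mm and 7.16 degrees, less where a joint would pass 70% of its speed; a pose out of reach is approached as far as the arm can. A call with a gripper value outside its range is refused whole. The fingers move at their own pace and stop on an object; the grip force is fixed at half the most. Time passes only in rows, so rows that repeat a pose let the fingers close. It gives the time, the measured TCP pose, the force, the opening and the grip force at its end, in the units of the state.
- env.sense(): the state, without advancing time (a new reading comes with each control period).
- env.read_camera(name): name is "scene" or "top" or "wrist"; returns (picture, depth): 420x560x3 uint8, blue, green, red; 420x560 float32, m along the optical axis (not along the pixel's ray), 0 where there is no reading.
- env.camera_info(name): a dict with "fx", "fy", "cx", "cy" (pixels), "R" (3x3) and "t" (3): a world point X has camera coordinates R X + t. Camera axes: x right, y down, z forward; pixel columns grow to the right and rows downward; lengths in m; the calibration is good to about 2 mm. A picture is of the moment at which its call begins: read the wrist's pose just before it. camera_info takes no time and is no camera call; for the wrist camera it gives the pose at the moment of the call.
- env.hand_in(): hands the job in; it is judged then, once.
The state is a dict: "time": time; "joints": joint angles; "joint_vel": joint speeds; "joint_torque": joint torques, N m; "tcp_pos": TCP position; "tool_rot": TCP orientation; "contact_force": force on the tool from outside, world axes, zero at the start; "moment": the same for the moment, N m; "grip_width": finger opening in m; "grip_force": force on a finger pad.
Only numpy, scipy, OpenCV 4.12 (cv2) and the standard library are available. Lean on these libraries where they do the work, as an engineer would, in place of code of your own. Each camera call takes 0.05 s, during which the arm holds its last target. There are 200 camera calls.

## Working session

There is one attempt and no reset: what is moved stays moved. The work goes in short steps, Python scripts to look and compute and a shell command to move; the robot and the scene stay as the last step left them, time stands still between calls to the robot, and variables do not carry over. Pictures are saved under pics/ and viewed, at most 10 in all, crops included, and the job is handed in when it is done.

```bash
mkdir -p pics; python3 - <<'E'
from plant import env
import cv2, numpy as np
s=env.sense(); print(s['time'],s['tcp_pos'],s['tool_rot'],s['grip_width'])
for n in ['scene','top']:
    p,d=env.read_camera(n); cv2.imwrite(f'pics/{n}0.png',p); np.savez(f'{n}0.npz',p=p,d=d,**env.camera_info(n))
    print(n,{k:np.round(v,3).tolist() for k,v in env.camera_info(n).items()})
E
```

```text
0.0 [ 0.13601443 -0.55814522  0.23782563] [ 9.92877680e-01  1.19135065e-01  6.79767587e-05 -8.62779644e-04] 0.0879560348550673
scene {'fx': 512.089, 'fy': 512.089, 'cx': 289.906, 'cy': 211.969, 'R': [[0.618, -0.786, 0.026], [-0.317, -0.279, -0.907], [0.72, 0.552, -0.421]], 't': [-0.194, 0.274, 0.813]}
top {'fx': 439.664, 'fy': 439.664, 'cx': 289.334, 'cy': 212.597, 'R': [[-0.019, -1.0, -0.023], [-0.997, 0.02, -0.075], [0.075, 0.022, -0.997]], 't': [0.141, 0.51, 1.023]}
```

View pics/top0.png

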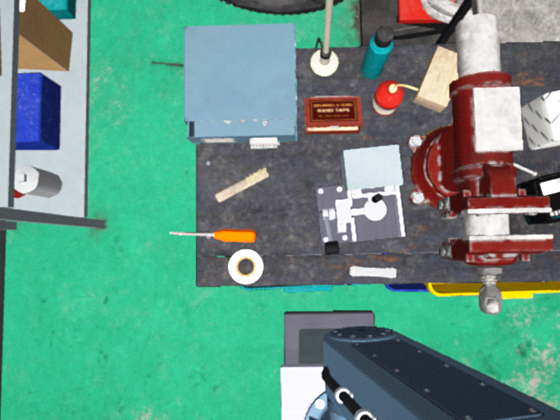

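View pics/scene0.png

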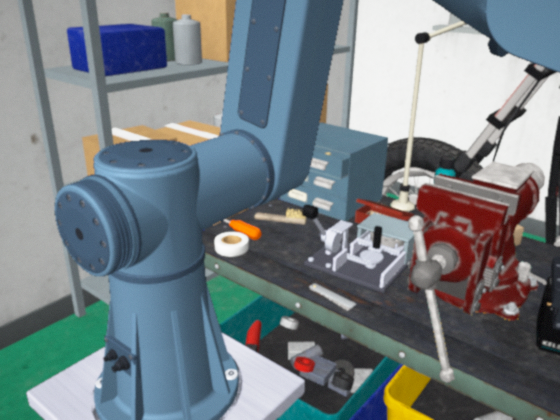

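The top view shows the housing at about (373,168), the black post near (377,199), the knob near (332,248), and the feeler gauge at (373,271). The vice is to the right of the fixture.

```bash
cat > h.py <<'E'
import numpy as np, cv2
def ray(c,u,v,z):
    R,t=np.array(c['R']),np.array(c['t']); o=-R.T@t
    d=R.T@np.array([(u-c['cx'])/c['fx'],(v-c['cy'])/c['fy'],1]); return o+d*(z-o[2])/d[2]
def blobs(m,a=8):
    n,l,s,c=cv2.connectedComponentsWithStats(m.astype(np.uint8)); return [(c[i].round(1).tolist(),s[i].tolist()) for i in range(1,n) if s[i,4]>=a]
E
python3 - <<'E'
from h import *
c=np.load('top0.npz');p=c['p'];d=c['d']
x0,y0,x1,y1=300,135,430,290
cv2.imwrite('pics/topcrop.png',cv2.resize(p[y0:y1,x0:x1],None,fx=3.8,fy=3.8,interpolation=cv2.INTER_NEAREST))
m=np.zeros(d.shape,bool); m[185:260,318:405]=p[185:260,318:405].max(2)<35
for b,s in blobs(m): print('dark',b,s, ray(c,*b,.099).round(3), ray(c,*b,.142).round(3), d[int(b[1]),int(b[0])])
vv,uu=np.mgrid[0:420,0:560]
X=np.stack([(uu-c['cx'])/c['fx']*d,(vv-c['cy'])/c['fy']*d,d],-1)-c['t']; W=X@c['R']
np.save('W.npy',W)
m=(abs(W[...,2]-.075)<.006)&(vv>135)&(vv<200)&(uu>330)&(uu<412)
n,l,s,_=cv2.connectedComponentsWithStats(m.astype(np.uint8)); i=1+s[1:,4].argmax(); pts=W[l==i][:,:2]
r=cv2.minAreaRect((pts*1000).astype(np.float32)); print('housing',s[i],r,pts.mean(0))
print(cv2.boxPoints(r))
E
```

```text
dark [374.1, 199.2] [373, 197, 4, 5, 13] [ 0.532 -0.057  0.099] [ 0.528 -0.049  0.142] 0.9729101
dark [331.1, 243.4] [325, 242, 13, 5, 36] [0.438 0.04  0.099] [0.437 0.043 0.142] 0.902599
housing [ 343  144   60   46 2257] ((608.9935913085938, -60.243560791015625), (93.53873443603516, 126.56513977050781), 4.666113376617432) [ 0.60822157 -0.06001116]
[[ 557.23126     -0.9753742]
 [ 567.52716   -127.12103  ]
 [ 660.7559    -119.51175  ]
 [ 650.46         6.633911 ]]
```

View pics/topcrop.png

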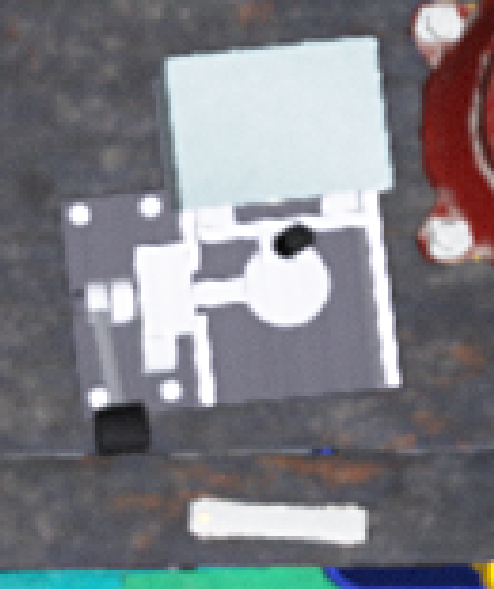

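```bash
python3 - <<'E'
from h import *
W=np.load('W.npy')
th=.0816;F=np.array([[np.cos(th),-np.sin(th)],[np.sin(th),np.cos(th)]]);o=np.array([.5153,-.0676])
f=(W[...,:2]-o)@F
for lo in range(-260,-80,20):
    m=(f[...,1]*1000>lo)&(f[...,1]*1000<=lo+20)&(f[...,0]>-.2)&(f[...,0]<.16)&(W[...,2]>.02)
    print(lo,[ (int(1000*a)) for a in (np.percentile(W[m][:,2],98),f[m][:,0].min(),f[m][:,0].max())] if m.sum()>3 else None)
from scipy.spatial.transform import Rotation as R
from plant import env
s=env.sense();r=R.from_quat(s['tool_rot']).as_matrix();print(r.round(3), env.camera_info('wrist'))
print('housetop z',W[160:180,355:390,2].mean())
def w(x,y):return (o+F@np.array([x,y])).round(4)
print(w(.022,0),w(-.068,0),w(-.077,.117),w(.06,.117))
t=w(.022,0); d=np.r_[t,0.2]-s['tcp_pos']; print('tool shift mm',(r.T@d*1000).round(1), 'yaw x',np.arctan2(r[1,0],r[0,0]))
E
```

```text
-260 [268, -137, 159]
-240 [268, -143, 159]
-220 [268, -199, 159]
-200 [268, -199, 159]
-180 [268, -199, 159]
-160 [268, -199, 159]
-140 [268, -128, 159]
-120 [264, -110, 159]
-100 [26, 10, 25]
[[ 0.972  0.237 -0.   ]
 [ 0.237 -0.972  0.002]
 [ 0.    -0.002 -1.   ]] {'fx': 325.99563191534855, 'fy': 325.99563191534855, 'cx': 278.84096428859095, 'cy': 215.20479476640165, 'R': array([[ 2.37126407e-01, -9.71478339e-01, -9.51201424e-04],
       [-9.29058959e-01, -2.27058292e-01,  2.92051335e-01],
       [-2.83937524e-01, -6.83693613e-02, -9.56402171e-01]]), 't': array([-0.57421151, -0.04026686,  0.38962191])}
housetop z 0.07746819294944356
[ 0.5372 -0.0658] [ 0.4475 -0.0731] [0.429  0.0427] [0.5656 0.0539]
tool shift mm [ 506.3 -383.5   38.7] yaw x 0.23877908297929387
```

```bash
python3 -m creep '[[[0,0,-36],[0,0,0],100],[[0,0,-72],[0,0,0],100],[[0,0,-108],[0,0,0],100],[[0,0,-144],[0,0,0],100],[[0,0,-182],[0,0,0],100],[[30,-33,-182],[0,0,0],100],[[56,-62,-182],[0,0,0],100],[[82,-91,-182],[0,0,0],100],[[108,-120,-182],[0,0,0],100],[[134,-149,-182],[0,0,0],100],[[160,-178,-182],[0,0,0],100],[[186,-208,-182],[0,0,0],100]]'
python3 -m creep '[[[20,-22,0],[0,0,-0.117],100],[[40,-44,0],[0,0,-0.234],100],[[60,-66,0],[0,0,-0.351],100],[[80,-88,0],[0,0,-0.468],100],[[100,-110,0],[0,0,-0.585],100],[[120,-132,0],[0,0,-0.702],100],[[140,-154,0],[0,0,-0.819],100],[[155,-172,0],[0,0,-0.936],100],[[170,-190,0],[0,0,-1.053],100],[[187,-208,0],[0,0,-1.17],100],[[187,-208,0],[0,0,-1.29],100],[[187,-208,0],[0,0,-1.41],100]]'
python3 - <<'E'
from h import *
from plant import env
from scipy.spatial.transform import Rotation as R
s=env.sense();r=R.from_quat(s['tool_rot']).as_matrix();print(s['time'],s['tcp_pos'],s['joints'].round(2) if hasattr(s['joints'],'round') else s['joints'],r.round(3))
c=env.camera_info('wrist');p,d=env.read_camera('wrist');cv2.imwrite('pics/w1.png',p);np.savez('w1.npz',p=p,d=d,**c)
E
```

```text
time: 1.1
tcp_pos: [0.2679, -0.3108, 0.4203]
tool_rot: [0.993, 0.119, -0.0, -0.0]
contact_force: [0.6, -0.3, -0.0]
grip_width: 0.088
grip_force: 0.0
time: 2.1
tcp_pos: [0.4003, -0.0648, 0.4203]
tool_rot: [0.676, 0.737, -0.0, -0.0]
contact_force: [-0.3, -0.1, 0.2]
grip_width: 0.0882
grip_force: 0.0
2.1 [ 0.40025748 -0.06481745  0.42030045] [-0.46 -0.31  1.71  0.    1.74 -0.54] [[-0.087  0.996 -0.001]
 [ 0.996  0.087  0.001]
 [ 0.001 -0.001 -1.   ]]
```

View pics/w1.png

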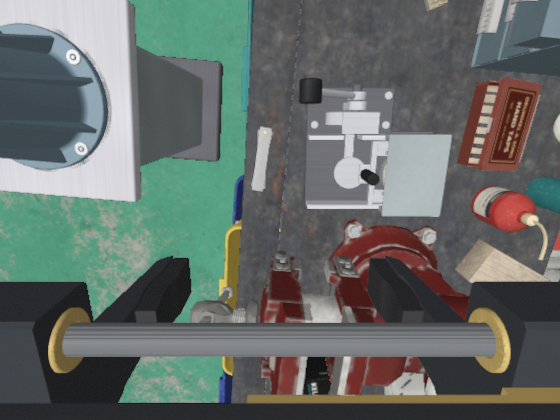

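The wrist view shows the housing's top at (417,175), the post's top near (370,177), the pad at (349,172), and the knob at (311,91).

```bash
python3 - <<'E'
from h import *
c=np.load('w1.npz');p=c['p'];d=c['d']
vv,uu=np.mgrid[0:420,0:560]
W=(np.stack([(uu-c['cx'])/c['fx']*d,(vv-c['cy'])/c['fy']*d,d],-1)-c['t'])@c['R']
m=(abs(W[...,2]-.075)<.007)&(vv>125)&(vv<225)&(uu>378)&(uu<455)
n,l,s,_=cv2.connectedComponentsWithStats(m.astype(np.uint8)); i=1+s[1:,4].argmax()
q=cv2.minAreaRect(np.argwhere(l==i)[:,::-1].astype(np.float32)); b=np.array([ray(c,*x,.075) for x in cv2.boxPoints(q)])
r=cv2.minAreaRect((b[:,:2]*1000).astype(np.float32)); print('housing',r,W[l==i][:,2].mean())
m=np.zeros(d.shape,bool);m[70:190,295:385]=p[70:190,295:385].max(2)<50
for b,s in blobs(m,15): print(b,s,ray(c,*b,.099).round(4),ray(c,*b,.142).round(4))
for (n,a) in (('pad',(333,155,367,190)),):
    k=np.zeros(d.shape,bool);k[a[1]:a[3],a[0]:a[2]]=p[a[1]:a[3],a[0]:a[2]].min(2)>200
    print(blobs(k,100), ray(c,349,172,.0385))
vm=(W[...,2]>.12)&(vv>200)&(vv<270)&(uu>320)&(uu<440); print('vice max y world z>.12',W[vm][:,1].max(),W[vm][:,2].max())
E
```

```text
housing ((610.39453125, -60.399200439453125), (99.10674285888672, 142.388916015625), 4.763490676879883) 0.0748818664279714
[311.7, 91.1] [300, 78, 22, 26, 330] [0.4344 0.0459 0.099 ] [0.4307 0.0426 0.142 ]
[369.4, 176.6] [361, 170, 18, 15, 168] [ 0.531  -0.0619  0.099 ] [ 0.5184 -0.0552  0.142 ]
[([347.4, 172.1], [335, 158, 27, 30, 592])] [ 0.5144252 -0.0666567  0.0385   ]
vice max y world z>.12 0.01038310559594901 0.5662564265651366
```

```bash
python3 -m creep '[[[-6,38,0],[0,0,0],100],[[-10,76,0],[0,0,0],100],[[-13,110,0],[0,0,0],100],[[-13,137,20],[0,0,0],100],[[-13,137,58],[0,0,0],100],[[-13,137,96],[0,0,0],100],[[-13,137,134],[0,0,0],100],[[-13,137,172],[0,0,0],100],[[-13,137,200],[0,0,0],100],[[-13,137,225],[0,0,0],100],[[-13,137,240],[0,0,0],100],[[-13,137,240],[0,0,0],100]]'
python3 - <<'E'
from h import *
from plant import env
c=env.camera_info('wrist');p,d=env.read_camera('wrist');cv2.imwrite('pics/w2.png',p);np.savez('w2.npz',p=p,d=d,**c)
m=(p.max(2)<50)
for b,s in blobs(m,100): print(b,s,ray(c,*b,.099).round(4))
# line of sight projections of expected post top / base
R,t=c['R'],c['t']
for X in ([.537,-.0658,.099],[.537,-.0658,.049]):
    q=R@np.array(X)+t; print(c['fx']*q[0]/q[2]+c['cx'],c['fy']*q[1]/q[2]+c['cy'])
E
```

```text
time: 3.15
tcp_pos: [0.5348, -0.0679, 0.1763]
tool_rot: [0.68, 0.733, -0.002, -0.004]
contact_force: [0.4, 0.4, -0.6]
grip_width: 0.0883
grip_force: 0.0
[87.5, 30.2] [46, 0, 71, 60, 2854] [0.4076 0.0488 0.099 ]
[284.2, 214.6] [273, 196, 23, 37, 614] [ 0.5375 -0.0596  0.099 ]
[178.9, 364.7] [0, 256, 560, 164, 19615] [ 0.4605 -0.1966  0.099 ]
[404.5, 292.7] [368, 257, 96, 65, 3103] [ 0.6347 -0.1148  0.099 ]
[527.8, 298.5] [478, 282, 82, 39, 2360] [ 0.73   -0.1122  0.099 ]
282.8227695292605 222.80790655551073
282.62838390934 204.87757640726875
```

View pics/w2.png

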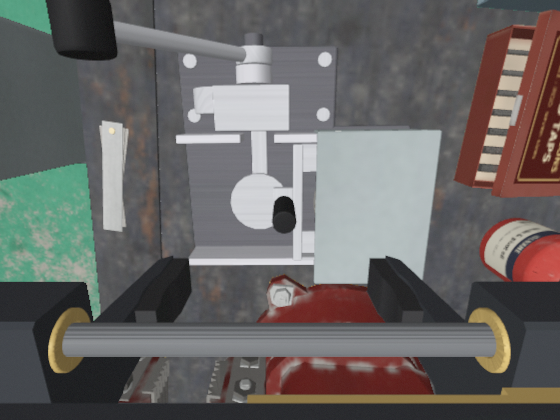

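The post's top is at (284,222), within a pixel of the prediction, so I descend over it and close.

```bash
python3 -m creep '[[[0,0,20],[0,0,0],100],[[0,0,40],[0,0,0],100],[[0,0,60],[0,0,0],100],[[0,0,75],[0,0,0],100],[[0,0,87],[0,0,0],100],[[0,0,97],[0,0,0],100],[[0,0,97],[0,0,0],100],[[0,0,97],[0,0,0],100]]'
python3 -m creep '[[[0,0,0],[0,0,0],0],[[0,0,0],[0,0,0],0],[[0,0,0],[0,0,0],0],[[0,0,0],[0,0,0],0],[[0,0,0],[0,0,0],0],[[0,0,0],[0,0,0],0],[[0,0,0],[0,0,0],0],[[0,0,0],[0,0,0],0],[[0,0,0],[0,0,0],0],[[0,0,0],[0,0,0],0]]'
```

```text
time: 3.87
tcp_pos: [0.538, -0.0687, 0.0842]
tool_rot: [0.679, 0.734, 0.0, 0.0]
contact_force: [-0.3, 0.4, 0.2]
grip_width: 0.0882
grip_force: 0.0
time: 4.7
tcp_pos: [0.5376, -0.0685, 0.0837]
tool_rot: [0.679, 0.734, -0.0, -0.0]
contact_force: [0.1, 0.5, 0.1]
grip_width: 0.0235
grip_force: 0.0
```

```bash
python3 -m creep '[[[0,0,0],[0,0,0],0],[[0,0,0],[0,0,0],0],[[0,0,0],[0,0,0],0],[[0,0,0],[0,0,0],0],[[0,0,0],[0,0,0],0]]'; python3 -c "
from plant import env
from scipy.spatial.transform import Rotation as R
print(R.from_quat(env.sense()['tool_rot']).as_matrix().round(4))"
```

```text
time: 5.12
tcp_pos: [0.5377, -0.0685, 0.0837]
tool_rot: [0.679, 0.734, 0.0, 0.0]
contact_force: [1.2, 1.0, 0.2]
grip_width: 0.0164
grip_force: 30.0
[[-7.80e-02  9.97e-01  1.00e-04]
 [ 9.97e-01  7.80e-02  0.00e+00]
 [ 0.00e+00  1.00e-04 -1.00e+00]]
```

```bash
python3 -m creep '[[[0,-4,0],[0,0,0],0],[[0,-12,0],[0,0,0],0],[[0,-20,0],[0,0,0],0],[[0,-28,0],[0,0,0],0],[[0,-36,0],[0,0,0],0],[[0,-44,0],[0,0,0],0],[[0,-52,0],[0,0,0],0],[[0,-60,0],[0,0,0],0],[[0,-68,0],[0,0,0],0],[[0,-76,0],[0,0,0],0],[[0,-82,0],[0,0,0],0],[[0,-86,0],[0,0,0],0]]'
python3 -m creep '[[[0,-1,0],[0,0,0],0],[[0,-2,0],[0,0,0],0],[[0,-3,0],[0,0,0],0],[[0,-3,0],[0,0,0],0],[[0,-3,0],[0,0,0],0]]'
python3 -m creep '[[[0,-1,0],[0,0,0],0],[[0,-2,0],[0,0,0],0],[[0,-2,0],[0,0,0],0],[[0,-2,0],[0,0,0],0]]'
```

```text
time: 6.12
tcp_pos: [0.451, -0.0757, 0.0837]
tool_rot: [0.679, 0.734, -0.0, 0.0]
contact_force: [3.2, -4.3, -5.5]
grip_width: 0.0171
grip_force: 30.0
time: 6.53
tcp_pos: [0.4482, -0.076, 0.0837]
tool_rot: [0.679, 0.734, -0.0, 0.0]
contact_force: [1.4, -4.8, -4.2]
grip_width: 0.0168
grip_force: 30.0
time: 6.87
tcp_pos: [0.4482, -0.076, 0.0838]
tool_rot: [0.679, 0.734, 0.001, 0.002]
contact_force: [11.2, -2.4, -13.1]
grip_width: 0.0171
grip_force: 30.0
```

The tray is at its stop: travel is about 89.8 mm, and the force rose without any motion. Now I release it and go over to the knob.

```bash
python3 -m creep '[[[0,0,0],[0,0,0],50],[[0,0,0],[0,0,0],50],[[0,0,0],[0,0,0],50],[[0,0,0],[0,0,0],50],[[0,0,0],[0,0,0],50],[[0,0,0],[0,0,0],50],[[0,0,-8],[0,0,0],50],[[0,0,-30],[0,0,0],50],[[0,0,-65],[0,0,0],50],[[0,0,-100],[0,0,0],60],[[0,0,-130],[0,0,0],80],[[0,0,-150],[0,0,0],80]]'
python3 -m creep '[[[0,0,0],[0,0,0.12],80],[[10,0,0],[0,0,0.24],80],[[20,0,0],[0,0,0.36],80],[[35,-2,0],[0,0,0.48],80],[[50,-3,0],[0,0,0.6],80],[[65,-4,0],[0,0,0.72],80],[[80,-5,0],[0,0,0.84],80],[[95,-6,0],[0,0,0.96],80],[[110,-8,0],[0,0,1.08],80],[[120,-9,0],[0,0,1.2],80],[[120,-9,0],[0,0,1.32],80],[[120,-9,0],[0,0,1.44],80]]'
python3 -m creep '[[[0,0,0],[0,0,0.12],80],[[0,0,0],[0,0,0.127],80],[[0,0,0],[0,0,0.127],80]]'
python3 - <<'E'
from h import *
from plant import env
c=env.camera_info('wrist');p,d=env.read_camera('wrist');cv2.imwrite('pics/w3.png',p);np.savez('w3.npz',p=p,d=d,**c)
p,d=env.read_camera('top');cv2.imwrite('pics/t3.png',p[135:290,300:430]);print(env.sense()['tcp_pos'],env.sense()['joints'])
E
```

```text
time: 7.87
tcp_pos: [0.4478, -0.076, 0.2378]
tool_rot: [0.679, 0.734, 0.001, 0.002]
contact_force: [1.6, -0.3, 0.4]
grip_width: 0.0615
grip_force: 0.0
time: 8.87
tcp_pos: [0.4283, 0.044, 0.2343]
tool_rot: [0.995, 0.102, 0.0, 0.0]
contact_force: [-0.6, -0.4, 0.1]
grip_width: 0.0709
grip_force: 0.0
time: 9.12
tcp_pos: [0.4286, 0.0433, 0.2342]
tool_rot: [0.999, 0.042, 0.0, 0.0]
contact_force: [-0.7, -0.6, 0.1]
grip_width: 0.0701
grip_force: 0.0
[0.42858263 0.04325851 0.23400133] [-1.76417783e-01 -1.53562614e-01  1.95524229e+00  1.67718698e-05
  1.33964502e+00  1.30940264e+00]
```

View pics/w3.png

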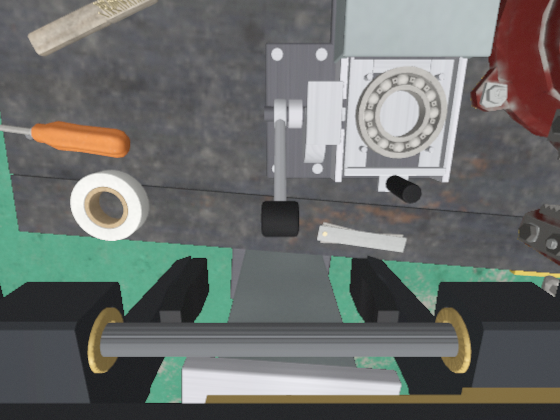

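The tray is out with the bearing (402,111) over the pad, the knob is at (280,218), and the lever runs up to its hinge near (280,112).

```bash
python3 - <<'E'
from h import *
from plant import env
from scipy.spatial.transform import Rotation as R
c=np.load('w3.npz');p=c['p']
m=np.zeros(p.shape[:2],bool);m[190:245,255:305]=p[190:245,255:305].max(2)<55
for b,s in blobs(m,100): print(b,s,ray(c,*b,.142).round(4),ray(c,*b,.148).round(4))
for X in ([.430,.0427,.142],[.506,.049,.05],[.5153,-.0676,.056]):
    q=c['R']@np.array(X)+c['t']; print((c['fx']*q[0]/q[2]+c['cx']).round(1),(c['fy']*q[1]/q[2]+c['cy']).round(1))
print(R.from_quat(env.sense()['tool_rot']).as_matrix().round(4))
E
```

```text
[279.7, 217.4] [261, 201, 38, 35, 1145] [0.4296 0.0428 0.142 ] [0.4315 0.043  0.148 ]
279.9 217.0
279.8 113.3
403.0 114.1
[[ 9.964e-01  8.490e-02  3.000e-04]
 [ 8.490e-02 -9.964e-01 -0.000e+00]
 [ 3.000e-04  1.000e-04 -1.000e+00]]
```

```bash
python3 -m creep '[[[1,0,35],[0,0,0],80],[[1,0,65],[0,0,0],80],[[1,0,90],[0,0,0],80],[[1,0,105],[0,0,0],80],[[1,0,111],[0,0,0],80],[[1,0,111],[0,0,0],80],[[1,0,111],[0,0,0],0],[[1,0,111],[0,0,0],0],[[1,0,111],[0,0,0],0],[[1,0,111],[0,0,0],0],[[1,0,111],[0,0,0],0],[[1,0,111],[0,0,0],0]]'
python3 -m creep '[[[0,0,0],[0,0,0],0],[[0,0,0],[0,0,0],0],[[0,0,0],[0,0,0],0],[[0,0,0],[0,0,0],0],[[0,0,0],[0,0,0],0],[[0,0,0],[0,0,0],0]]'
```

```text
time: 10.22
tcp_pos: [0.4299, 0.0433, 0.1232]
tool_rot: [0.999, 0.041, 0.0, 0.0]
contact_force: [0.0, -0.3, -0.3]
grip_width: 0.0328
grip_force: 0.0
time: 10.72
tcp_pos: [0.4298, 0.0428, 0.123]
tool_rot: [0.999, 0.041, 0.0, 0.001]
contact_force: [-1.0, -6.0, 3.5]
grip_width: 0.0279
grip_force: 30.0
```

```bash
python3 -m creep '[[[4.9,0,-3.9],[0,0,0],0],[[10,0,-7.6],[0,0,0],0],[[15.3,0,-11],[0,0,0],0],[[20.8,0,-14.1],[0,0,0],0],[[26.4,0,-16.9],[0,0,0],0],[[32.1,0,-19.4],[0,0,0],0],[[38,0,-21.6],[0,0,0],0],[[44,0,-23.5],[0,0,0],0],[[50.1,0,-25],[0,0,0],0],[[56.3,0,-26.3],[0,0,0],0],[[62.5,0,-27.2],[0,0,0],0],[[68.7,0,-27.8],[0,0,0],0]]'
```

```text
time: 11.72
tcp_pos: [0.4964, 0.0484, 0.1499]
tool_rot: [0.999, 0.041, -0.002, 0.0]
contact_force: [-5.3, -5.9, 3.6]
grip_width: 0.0278
grip_force: 30.0
```

```bash
python3 -m creep '[[[6.3,0,-0.3],[0,0,0],0],[[12.6,0,-0.2],[0,0,0],0],[[18.9,0,0.2],[0,0,0],0],[[25.1,0,0.9],[0,0,0],0],[[31.3,0,1.9],[0,0,0],0],[[37.4,0,3.3],[0,0,0],0],[[43.5,0,5],[0,0,0],0],[[49.4,0,6.9],[0,0,0],0],[[55.3,0,9.2],[0,0,0],0],[[61,0,11.8],[0,0,0],0],[[61,0,11.8],[0,0,0],0],[[61,0,11.8],[0,0,0],0]]'
python3 - <<'E'
from h import *
from plant import env
c=env.camera_info('wrist');p,d=env.read_camera('wrist');np.savez('w4.npz',p=p,d=d,**c)
s=env.sense();print(s['tcp_pos'],s['contact_force'],s['grip_width'])
q,_=env.read_camera('top');q=q[135:290,300:430]
cv2.imwrite('pics/w4.png',np.hstack([p[:,:],cv2.resize(q,(240,286))[np.r_[0:286,[285]*134]]]))
# hinge from rest & now: tcp travel in fixture plane
th=.0816;e=np.array([np.cos(th),np.sin(th)])
k0=np.array([.4298,.0428,.123]);k=np.array(s['tcp_pos'])
print('dx',(k-k0)[:2]@e,'dz',(k-k0)[2], 'alpha from x',np.degrees(np.arccos(-(((k-k0)[:2]@e-.0771)/.12))), 'from z',180-np.degrees(np.arcsin(((k-k0)[2]+.0919)/.12)))
E
```

```text
time: 12.72
tcp_pos: [0.5577, 0.0535, 0.138]
tool_rot: [0.999, 0.041, -0.002, 0.0]
contact_force: [-3.7, -5.0, 2.2]
grip_width: 0.0273
grip_force: 30.0
[0.55759804 0.05351146 0.13798143] [-4.51526437 -4.07799752  2.91424701] 0.027736692408588247
dx 0.12824588394703873 dz 0.014981428293280141 alpha from x 115.22763751945183 from z 117.04136020946623
```

View pics/w4.png

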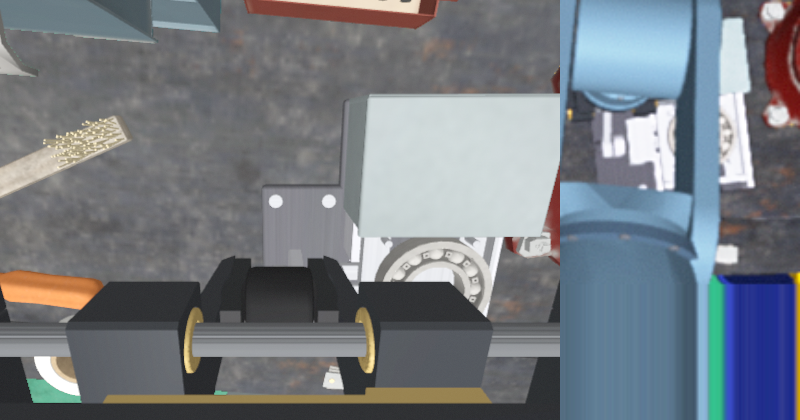

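```bash
cat > m.py <<'E'
from h import *
from plant import env
c=env.camera_info('wrist');p,d=env.read_camera('wrist')
K=[np.array(env.sense()['tcp_pos'])]
for _ in range(3): env.read_camera('wrist'); K.append(np.array(env.sense()['tcp_pos']))
k=np.mean(K,0)-[.4298,.0428,.123];dx=k[0]*np.cos(.0816)+k[1]*np.sin(.0816)
print('dx',dx.round(4),'dz',k[2].round(4),'alpha',np.degrees(np.arctan2(k[2]+.0919,-(dx-.0771))).round(2))
vv,uu=np.mgrid[0:420,0:560]
for dd in ([np.load('w4.npz')] if 0 else [])+[dict(d=d,R=c['R'],t=c['t'],fx=c['fx'],fy=c['fy'],cx=c['cx'],cy=c['cy'])]:
    D=dd['d'];W=(np.stack([(uu-c['cx'])/c['fx']*D,(vv-c['cy'])/c['fy']*D,D],-1)-dd['t'])@dd['R']
    r=np.hypot(W[...,0]-.5153,W[...,1]+.0676); z=W[...,2][(r>.035)&(r<.041)&(W[...,2]>.045)&(W[...,2]<.085)]
    zh=W[...,2][(abs(W[...,2]-.075)<.006)]
    print('bearing top z',np.median(z),len(z),'housing',np.median(zh))
E
python3 m.py; python3 -m creep '[[[2,0,0.8],[0,0,0],0],[[4,0,1.6],[0,0,0],0],[[6,0,2.5],[0,0,0],0],[[8.2,0,3.5],[0,0,0],0],[[8.2,0,3.5],[0,0,0],0],[[8.2,0,3.5],[0,0,0],0],[[8.2,0,3.5],[0,0,0],0]]'; python3 m.py
```

```text
dx 0.1281 dz 0.0151 alpha 115.51
bearing top z 0.06823310940130495 1214 housing 0.07505254679185085
time: 13.6
tcp_pos: [0.5649, 0.0541, 0.134]
tool_rot: [0.999, 0.041, -0.003, 0.0]
contact_force: [-5.1, -5.3, 1.5]
grip_width: 0.0277
grip_force: 30.0
dx 0.1356 dz 0.0111 alpha 119.6
bearing top z 0.06828303836842456 1054 housing 0.07507020051727195
```

The lever is at about 119.6° (target 120°), and the bearing's top is at 68 mm, which is fully lifted. The grip is holding, so I'm handing in.

```bash
python3 -c "
from plant import env
print(env.hand_in())"
```

```text
the job is handed in; nothing more can be done
None
```

I pulled the tray out to its stop and swung the lever to the highest lift, where the gripper still holds it; I then handed the job in at about 14 s of the 51 s allowed, and no verdict came back.

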